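# Shift the rolling mill into its green gear

## Robot

A 7-joint arm with a two-finger parallel gripper is mounted at the origin on the work surface. World frame = base frame: x ahead of the robot, y to its left, z up, the work surface at z = 0. Lengths are in m, angles in rad, forces in N, time in s.
With the tool pointing down it reaches from about 0.425 to 0.825 m from the base axis. Payload 3.6 kg.
Tool frame: the origin (TCP) lies midway between the tips of the shut fingers; the grasp point (between the pads) lies 19 mm behind it (hold_point_z is the distance from the TCP to the grasp point, in m); z points along the fingers, y is the line along which they close (so a half turn about z gives the same grasp; the last joint's range is limited). The gripper opens to 93 mm and grips with 3 to 60 N. Pads are 15 mm wide; open, the fingers measure 128 mm over their backs; the gripper's body (75 mm by 188 mm) begins 65 mm behind the grasp point.
Start: joints at [1.141, 0.615, -0.013, 1.423, 0.008, 1.103, -0.04], TCP at [0.255, -0.598, 0.219] pointing down, gripper open.
Joint ranges: [-3.12, 3.12], [-0.3, 2.06], [-1.34, 1.32], [0.26, 2.42], [-1.36, 4.5], [0.01, 1.98], [-2.84, 2.84]. Speed limits (rad/s): [2.79, 2.79, 3.14, 3.14, 3.14, 3.14, 3.14].

## Interface

Orientations are given as a 3x3 rotation matrix whose columns are the frame's x, y, z axes.
In Python, from plant import state, camera, camera_info, sign_off, hold_point_z gives the robot as it stands.
- The arm moves only by the tool jog_arm, never from a script. Its argument "increments" is a list of rows, each a list of 3 entries, a list of its own where there are three numbers: the opening, from 0 (shut) to 1 (fully open), then the shift along the tool's x, y, z in units of 20 mm (1.0 is 20 mm), then the turn about the tool's z in units of 10 degrees (1.0 is 10 degrees). A call has 1 to 5 rows; each row shifts and turns the commanded pose from where the row before left it, along the tool's axes as they then stand; what a row does not reach is not made up. A row lasts 1/8 s, in which the tool goes at most 62.5 mm and 10.7 degrees, less where a joint would pass 70% of its speed; a pose out of reach is approached as far as the arm can. A call with a number of a shift or a turn outside -1 to 1 is refused whole. A call with a gripper value outside its range is refused whole. The fingers move at their own pace and stop on an object; "grip_force" is the grip in N (left out, the last holds). Time passes only in rows, so rows that do not move let the fingers close. It gives the time, the measured TCP pose, the force, the opening and the grip force at its end, in the units of the state.
- state(): the state, without advancing time (a new reading comes with each control period).
- camera(name): name is "scene" or "top"; returns the picture (384x512x3 uint8, red, green, blue); there is no depth.
- camera_info(name): a dict with "mtx" (3x3 intrinsics, pixels), "camera_from_world" (4x4, takes a point from world to camera coordinates). Camera axes: x right, y down, z forward; pixel columns grow to the right and rows downward; lengths in m; the calibration is good to about 2 mm. A picture is of the moment at which its call begins. camera_info takes no time and is no camera call.
- sign_off(): hands the job in; it is judged then, once.
The state is a dict: "t": time; "joints": joint angles; "joint_vel": joint speeds; "joint_efforts": joint torques, N m; "position": TCP position; "orientation": TCP orientation; "wrist_force": force on the tool from outside, world axes, zero at the start; "ft_torque": the same for the moment, N m; "width": finger opening in m; "finger_force": force on a finger pad.
Only numpy, scipy, OpenCV 4.12 (cv2) and the standard library are available. Lean on these libraries where they do the work, as an engineer would, in place of code of your own. Each camera call takes 0.05 s, during which the arm holds its last target. There are 200 camera calls.

## Task

On the grey bench rolling mill, push the gear lever with the fingertips along the H-gate's slots until it is fully home in the slot that has the green disc at its end, then move clear of it. Only push it: do not grip the lever, do not run it into any of the other coloured slots on the way, and leave the things around the mill where they are.

Things in the scene. Friction and masses are not known exactly. Their poses are not given: they have to be found in the camera images.
- gearbox: Grey gearbox of a bench rolling mill, fixed, foot 190 x 175 mm, its flat aluminium gate plate (170 x 160 mm) 125 mm above the bench. Origin: on the bench under the gate's centre. x axis: to the machine's far side, away from the robot (turned up to 0.35 rad); y axis: to its left. In these axes the roll stand (188 mm high) is at y = 99 to 275 mm, the dark motor (130 mm high) at x = 83 to 193 mm.
- gate_centre (a point): Centre of the gate, on the plate's top. In gearbox axes: three slots along x, at y = -28, 0, +28 mm, each 18 mm wide; the 12 mm stem runs in them from x = -28 to +28 mm. One cross channel along y at x = 0, 20 mm wide, joins them: the lever changes slots only there (stem within 4 mm of x = 0, and round-ended tongues guide it in from slightly more). Discs mark the four corners only.
- grip (a point): Centre of the lever's upright black grip: four lobes, 35 mm square, sides facing gearbox x and y, 52 mm tall (26 mm each way along the lever), dark cap 8 mm more on top. 137 mm from the pivot: 171 mm above the bench when upright, about 158 mm leaned into a corner. About 1.5 to 2 N here moves it; it stays where it is left (stiff, no spring or click) and cannot be lifted. It starts in the middle slot.
- lever_fore (a joint): Lean of the lever along the gearbox's x axis (rad): 0 in the cross channel, positive away from the robot (far half of a slot), negative towards the robot (near half). Stops at -0.31 and +0.31, which is fully home (grip about 42 mm from the middle). It starts anywhere between the stops.
- lever_side (a joint): Lean of the lever along the gearbox's y axis (rad): 0 in the middle slot, +0.31 (stop) in the left slot, -0.31 (stop) in the right slot; the grip is then about 40 mm to the side. It starts near 0.
- green_disc: Green disc, 26 mm across, 4 mm thick, fixed on the gate plate beyond the end of a corner slot: that slot is to be selected. Origin: centre of its underside. In gearbox axes the discs are at x = +66 (far) or -66 mm (near), y = +40 (left slot) or -40 mm (right slot); which colour is where varies. A lever fully home has its grip about 25 mm, level, from its slot's disc.
- red_disc: Red disc, same size, at another corner slot (not to be entered).
- blue_disc: Blue disc, same size, at another corner slot (not to be entered).
- yellow_disc: Yellow disc, same size, at another corner slot (not to be entered).
- silver_bowl: Loose shiny metal bowl, 84 mm across, 42 mm high, right of the mill; leave alone. Origin: centre of underside.
- doming_block: Loose dark wooden block, 50 mm cube, on the robot's side of the mill; leave alone. Origin: centre of underside.
- wire_spool: Loose steel wire spool, 66 mm across, 52 mm high; leave alone. Origin: centre of underside.
- mallet: Loose hammer, 260 mm long, lying on the bench at the right; leave alone. Origin: on the bench under its middle, handle to its -x.
- tool_pot: Loose steel pot with tools standing in it, 76 mm across, 160 mm high with the tools; leave alone. Origin: centre of underside.
- perforated_pot: Loose dark perforated steel pot, 84 mm across, 130 mm high; leave alone. Origin: centre of underside.
- graver: Loose graver (like a screwdriver), 160 mm long, lying on the bench; leave alone. Origin: on the bench under its middle.

How it is judged:
On the way:
1. the lever is taken along the cross channel into one of the outer slots ((value of joint lever_side above 0.24 rad or value of joint lever_side below -0.24 rad)).
At the end, for the whole second after the job is handed in: The lever rests in the slot of the green disc: its grip is within 36 mm (level) of the green disc, it leans at least 0.265 of 0.31 rad both along the slot and to the side, and it is still (horizontal distance between grip and green_disc below 0.036 m and (value of joint lever_fore above 0.265 rad or value of joint lever_fore below -0.265 rad) and (value of joint lever_side above 0.265 rad or value of joint lever_side below -0.265 rad) and velocity of joint lever_fore between -0.05 and 0.05 rad/s and velocity of joint lever_side between -0.05 and 0.05 rad/s); the robot touches nothing.
It fails at once if the lever is gripped (pressed from opposite sides at once) instead of pushed ((contact force between the fingers and lever_fore_c1 above 1.5 N and contact force between the fingers and lever_fore_c4 above 1.5 N) or (contact force between the fingers and lever_fore_c2 above 1.5 N and contact force between the fingers and lever_fore_c3 above 1.5 N)).
It fails at once if the lever is run into the slot of the red, blue or yellow disc ((horizontal distance between grip and red_disc below 0.036 m or horizontal distance between grip and blue_disc below 0.036 m or horizontal distance between grip and yellow_disc below 0.036 m) and (value of joint lever_fore above 0.24 rad or value of joint lever_fore below -0.24 rad)).
It fails at once if the lever is forced across the gate's tongues ((value of joint lever_fore above 0.2 rad or value of joint lever_fore below -0.2 rad) and (value of joint lever_side between 0.11 and 0.2 rad or value of joint lever_side between -0.2 and -0.11 rad)).
It fails at once if a thing beside the mill is pushed aside or lifted by more than 25 mm (distance of any of silver_bowl, doming_block, wire_spool, mallet, tool_pot, perforated_pot, graver from where it was at the start of the episode above 0.025 m).
It also fails if it takes over 58 s, if anything falls off the work surface, if the arm or the gripper's body presses on something with over 40 N, if the wrist force passes 120 N, or if a joint passes its speed limit or range.

## Working session

There is one attempt and no reset: what is moved stays moved. The work goes in short steps, Python scripts to look and compute and a tool call to move; the robot and the scene stay as the last step left them, time stands still between calls to the robot, and variables do not carry over. Pictures are saved under pics/ and viewed, at most 10 in all, crops included, and the job is handed in when it is done.

Besides the shell and the picture viewer there is one more tool, called after "Emit:" by a JSON object that holds its "fn" and its "kwargs", one argument or row to a line. jog_arm: Moves the arm, as the interface text tells. Its arguments: {"type":"object","properties":{"increments":{"type":"array","items":{"type":"array"}},"grip_force":{"type":"number"}},"required":["increments"]}

```bash
mkdir -p pics; python3 - <<'E'
from plant import *
import cv2,numpy as np
for n in("scene","top"):
    im=camera(n); cv2.imwrite(f"pics/{n}0.png",im[...,::-1]); np.save(f"pics/{n}0.npy",im)
    i=camera_info(n); T=np.array(i["camera_from_world"]); print(n,np.round(i["mtx"],1).tolist(),np.round(-T[:3,:3].T@T[:3,3],3),np.round(T[:3,:3],2).tolist())
s=state(); print(s["t"],s["position"],np.round(s["orientation"],3).tolist(),s["width"],hold_point_z)
E
```

```text
scene [[387.8, 0.0, 252.0], [0.0, 387.8, 190.5], [0.0, 0.0, 1.0]] [1.185 0.508 0.942] [[-0.56, 0.83, -0.02], [0.58, 0.37, -0.73], [-0.6, -0.42, -0.69]]
top [[417.0, 0.0, 259.9], [0.0, 417.0, 193.2], [0.0, 0.0, 1.0]] [0.387 0.023 1.376] [[0.02, -1.0, -0.0], [-1.0, -0.02, -0.07], [0.06, 0.01, -1.0]]
0.1 [ 0.2550832  -0.59707699  0.21761525] [[0.92, 0.393, -0.001], [0.393, -0.92, 0.002], [-0.0, -0.002, -1.0]] 0.09313029188797183 0.0188
```

View pics/scene0.png

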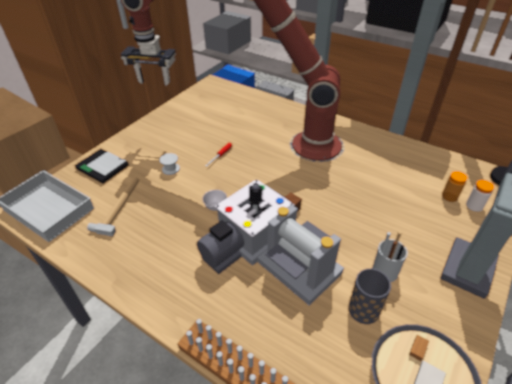

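View pics/top0.png

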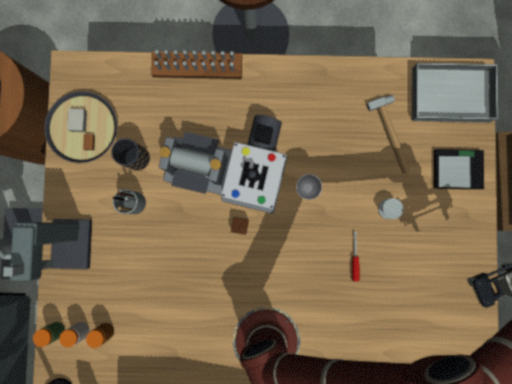

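The top view puts green at near-right (about 261,200), blue near-left (235,190), red far-right (280,158) and yellow far-left (245,151). The lever is near (254,176).

```bash
cat > h.py <<'E'
from plant import *
import cv2,numpy as np
def ray(n,u,v,z):
    i=camera_info(n);T=np.array(i["camera_from_world"]);d=T[:3,:3].T@np.linalg.inv(i["mtx"])@[u,v,1];c=-T[:3,:3].T@T[:3,3]
    return c+d*(z-c[2])/d[2]
def proj(n,p):
    i=camera_info(n);T=np.array(i["camera_from_world"]);q=i["mtx"]@(T[:3,:3]@p+T[:3,3]);return q[:2]/q[2]
D=dict(green=(-66,-40),red=(66,-40),blue=(-66,40),yellow=(66,40))
H=dict(green=(45,85),red=(-8,8),blue=(100,125),yellow=(22,35))
E
python3 - <<'E'
from h import *
for n,(x0,x1,y0,y1) in dict(top=(215,295,135,220),scene=(210,305,170,245)).items():
    im=np.load(f"pics/{n}0.npy"); h=cv2.cvtColor(im,cv2.COLOR_RGB2HSV).astype(int)
    P=[];Q=[]
    for k,(a,b) in H.items():
        hh=h[...,0].copy()
        if a<0: hh[hh>90]-=180
        m=((hh>=a)&(hh<=b)&(h[...,1]>130)&(h[...,2]>90)); w=np.zeros_like(m); w[y0:y1,x0:x1]=1; m&=w
        N,l,s,c=cv2.connectedComponentsWithStats(m.astype(np.uint8)); 
        j=1+np.argmax(s[1:,4]); print(n,k,[(x[4],y.round(1).tolist()) for x,y in zip(s[1:],c[1:]) if x[4]>8])
        w=ray(n,*c[j],0.129); print(w.round(4)); P.append(w[:2]);Q.append(np.array(D[k])/1e3)
    P=np.array(P);Q=np.array(Q);pc=P.mean(0);A=(P-pc);th=np.arctan2((Q[:,0]*A[:,1]-Q[:,1]*A[:,0]).sum(),(Q*A).sum())
    R=np.array([[np.cos(th),-np.sin(th)],[np.sin(th),np.cos(th)]]);print("centre",pc,"th",th,"res mm",((P-(Q@R.T+pc))*1e3).round(1).tolist())
    cr=cv2.resize(im[y0:y1,x0:x1],None,fx=6,fy=6,interpolation=cv2.INTER_CUBIC);cv2.imwrite(f"pics/{n}c.png",cr[...,::-1])
E
```

```text
top green [(np.int32(27), [261.1, 199.4])]
[0.4497 0.0261 0.129 ]
top red [(np.int32(37), [271.0, 157.0])]
[ 0.5782 -0.0013  0.129 ]
top blue [(np.int32(37), [235.0, 193.2])]
[0.4669 0.1046 0.129 ]
top yellow [(np.int32(36), [245.4, 150.9])]
[0.5954 0.0762 0.129 ]
centre [0.52257435 0.0513988 ] th -0.21466023789263944 res mm [[0.2, -0.3], [-0.3, 0.4], [0.3, 0.1], [-0.2, -0.2]]Traceback (most recent call last):
  File "<stdin>", line 10, in <module>
    return _wrapfunc(a, 'argmax', axis=axis, out=out, **kwds)
    return bound(*args, **kwds)
ValueError: attempt to get argmax of an empty sequence
```

View pics/topc.png

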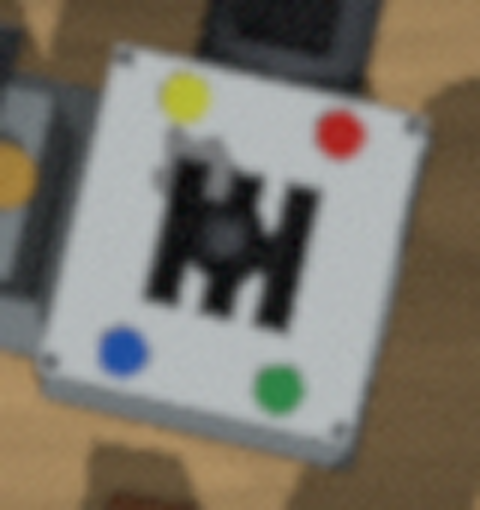

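Top crop: the gate is clear, with the cap at crop (224,237), or pixel (252.3,174.5), in the middle slot. The four discs fit with residuals under 0.5 mm.

```bash
cat >> h.py <<'E'
C=np.array([0.5226,0.0514]);th=-0.2147
G=np.array([[np.cos(th),-np.sin(th)],[np.sin(th),np.cos(th)]])
def gb(p): return (G.T@(np.array(p[:2])-C))*1e3
def st():
    s=state();R=np.array(s["orientation"]);p=s["position"]
    print("t%.2f gb"%s["t"],gb(p).round(1),"z%.1f"%(p[2]*1e3),"yaw err deg",np.degrees(np.arctan2(R[1,0],R[0,0])-th).round(2),"F",np.round(s["wrist_force"],1),"w",s["width"],"j7",s["joints"][6])
E
python3 - <<'E'
from h import *
print([gb(ray("top",252.3,174.5,z)).round(1) for z in(.198,.205)])
print(proj("top",np.r_[C,.125]),proj("scene",np.r_[C,.205]))
im=np.load("pics/scene0.npy")
u=[proj("scene",np.r_[C+G@[f,0],z]).round(1) for f,z in((0,.205),(.03,.2),(-.03,.2),(.05,.197))];print(u)
cv2.imwrite("pics/scenec.png",cv2.resize(im[170:245,210:305],None,fx=6,fy=6,interpolation=cv2.INTER_CUBIC)[...,::-1])
# target over pre-push point, in tool axes after turn
st();s=state();print((G.T@(C-s["position"][:2])*1e3).round(0))
E
```

```text
[array([-6.1, -0.5]), array([-6.8, -0.9])]
[253.14453358 175.17194652] [253.93975013 184.87386026]
[array([253.9, 184.9]), array([246.2, 191.3]), array([261.5, 181.2]), array([240.9, 195.6])]
t0.10 gb [-123.2 -690.6] z217.6 yaw err deg 35.44 F [0.1 0.8 0.5] w 0.09313029188797183 j7 -0.04042093134409544
[123. 691.]
```

View pics/scenec.png

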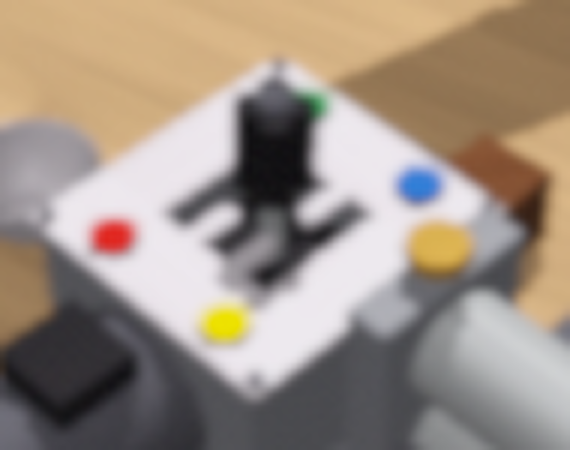

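Emit:
{"fn": "jog_arm", "kwargs": {
  "increments": [
    [0, [0, 0.5, -1], 1],
    [0, [0, 0.5, -1], 1],
    [0, [0, 0, 0], 1],
    [0, [0, 0, 0], 0.5],
    [0, [0, 0, 0], 0]
  ]
}}

```text
t: 0.72
position: [0.2616, -0.6162, 0.2579]
orientation: [[0.979, -0.204, -0.001], [-0.204, -0.979, 0.001], [-0.001, -0.001, -1.0]]
wrist_force: [-0.4, -0.1, -0.7]
width: 0.0476
finger_force: 0.0
```

The scene crop agrees: the lever is in the middle slot, cap about 7 mm to the near side (lean about -0.04). Next I go to the lever's left side, over the top.

Emit:
{"fn": "jog_arm", "kwargs": {
  "increments": [
    [0, [1, -1, 0], 0.05],
    [0, [1, -1, 0], 0],
    [0, [1, -1, 0], 0],
    [0, [1, -1, 0], 0],
    [0, [1, -1, 0], 0]
  ]
}}

```text
t: 1.35
position: [0.3811, -0.5394, 0.2582]
orientation: [[0.977, -0.212, -0.0], [-0.212, -0.977, 0.001], [-0.001, -0.001, -1.0]]
wrist_force: [-0.8, -0.1, 0.3]
width: 0.0012
finger_force: 0.0
```

Emit:
{"fn": "jog_arm", "kwargs": {
  "increments": [
    [0, [0.5, -1, 0], 0],
    [0, [0, -1, 0], 0],
    [0, [0, -1, 0], 0],
    [0, [0, -1, 0], 0],
    [0, [0, -1, 0], 0]
  ]
}}

```text
t: 1.98
position: [0.4116, -0.4435, 0.2586]
orientation: [[0.977, -0.214, -0.0], [-0.214, -0.977, 0.0], [-0.0, -0.0, -1.0]]
wrist_force: [0.6, 0.1, 0.7]
width: 0.0005
finger_force: 0.0
```

Emit:
{"fn": "jog_arm", "kwargs": {
  "increments": [
    [0, [0, -1, 0], 0],
    [0, [0, -1, 0], 0],
    [0, [0, -1, 0], 0],
    [0, [0, -1, 0], 0],
    [0, [0, -1, 0], 0]
  ]
}}

```text
t: 2.6
position: [0.4335, -0.3456, 0.2587]
orientation: [[0.977, -0.214, 0.0], [-0.214, -0.977, 0.0], [0.0, -0.0, -1.0]]
wrist_force: [0.7, 0.3, 0.1]
width: 0.0004
finger_force: 0.0
```

Emit:
{"fn": "jog_arm", "kwargs": {
  "increments": [
    [0, [0, -1, 0], 0],
    [0, [0, -1, 0], 0],
    [0, [0, -1, 0], 0],
    [0, [0, -1, 0], 0],
    [0, [0, -1, 0], 0]
  ]
}}

```text
t: 3.22
position: [0.4548, -0.248, 0.2587]
orientation: [[0.977, -0.214, 0.0], [-0.214, -0.977, -0.0], [0.0, -0.0, -1.0]]
wrist_force: [-0.9, 0.1, -0.0]
width: 0.0004
finger_force: 0.0
```

Emit:
{"fn": "jog_arm", "kwargs": {
  "increments": [
    [0, [0, -1, 0], 0],
    [0, [0, -1, 0], 0],
    [0, [0, -1, 0], 0],
    [0, [0, -1, 0], 0],
    [0, [0, -1, 0], 0]
  ]
}}

```text
t: 3.85
position: [0.4761, -0.1503, 0.2587]
orientation: [[0.977, -0.214, 0.0], [-0.214, -0.977, 0.0], [0.0, -0.0, -1.0]]
wrist_force: [1.0, 0.4, 0.2]
width: 0.0009
finger_force: 0.0
```

```bash
python3 -c "
from h import *
st()"
```

```text
t3.85 gb [  -2.5 -207. ] z258.7 yaw err deg -0.06 F [1.  0.4 0.2] w 0.0008672118849429743 j7 -1.4886573610707314
```

Emit:
{"fn": "jog_arm", "kwargs": {
  "increments": [
    [0, [0, -1, 0], 0],
    [0, [0, -1, 0], 0],
    [0, [0, -1, 0], 0],
    [0, [0, -1, 0], 0],
    [0, [0, -1, 0], 0]
  ]
}}

```text
t: 4.47
position: [0.4973, -0.0526, 0.2587]
orientation: [[0.977, -0.214, 0.0], [-0.214, -0.977, -0.0], [0.0, -0.0, -1.0]]
wrist_force: [0.0, -0.4, 0.6]
width: 0.0003
finger_force: 0.0
```

Emit:
{"fn": "jog_arm", "kwargs": {
  "increments": [
    [0, [0, -1, 0], 0],
    [0, [0, -1, 0], 0],
    [0, [0, -1, 0], 0],
    [0, [0, -1, 0], 0],
    [0, [0, -1, 0], 0]
  ]
}}

```text
t: 5.1
position: [0.5186, 0.045, 0.2587]
orientation: [[0.977, -0.214, 0.0], [-0.214, -0.977, 0.0], [0.0, -0.0, -1.0]]
wrist_force: [-0.5, -0.7, 0.6]
width: 0.0009
finger_force: 0.0
```

Emit:
{"fn": "jog_arm", "kwargs": {
  "increments": [
    [0, [0, -1, 0], 0],
    [0, [0, -1, 0], 0],
    [0, [0, -1, 0], 0],
    [0, [0, -0.2, 0], 0],
    [0, [0, 0, 0], 0]
  ]
}}

```text
t: 5.72
position: [0.5324, 0.1061, 0.2586]
orientation: [[0.977, -0.214, -0.0], [-0.214, -0.977, -0.001], [-0.0, 0.001, -1.0]]
wrist_force: [0.0, -0.1, 0.4]
width: 0.0002
finger_force: 0.0
```

```bash
python3 -c "
from h import *
st()"
```

```text
t5.72 gb [-2.  55.5] z258.6 yaw err deg -0.06 F [ 0.  -0.1  0.4] w 0.0002451223616493669 j7 -2.0196245731974334
```

Emit:
{"fn": "jog_arm", "kwargs": {
  "increments": [
    [0, [0, 0, 1], 0],
    [0, [0, 0, 1], 0],
    [0, [0, 0, 1], 0],
    [0, [0, 0, 1], 0],
    [0, [0, 0, 0.9], 0]
  ]
}}

```text
t: 6.35
position: [0.5325, 0.1048, 0.1601]
orientation: [[0.976, -0.216, -0.0], [-0.216, -0.976, -0.001], [0.0, 0.001, -1.0]]
wrist_force: [1.6, 0.6, -0.3]
width: -0.0
finger_force: 0.0
```

Emit:
{"fn": "jog_arm", "kwargs": {
  "increments": [
    [0, [0, 0.3, 0], 0],
    [0, [0, 0.3, 0], 0],
    [0, [0, 0.2, 0], 0],
    [0, [0, 0.2, 0], 0],
    [0, [0, 0, 0], 0]
  ]
}}

```text
t: 6.98
position: [0.5283, 0.0863, 0.1611]
orientation: [[0.977, -0.215, 0.001], [-0.215, -0.977, -0.0], [0.001, -0.0, -1.0]]
wrist_force: [-0.3, -0.3, 0.3]
width: 0.0002
finger_force: 0.0
```

Emit:
{"fn": "jog_arm", "kwargs": {
  "increments": [
    [0, [0, 0.15, 0], 0],
    [0, [0, 0.15, 0], 0],
    [0, [0, 0.15, 0], 0],
    [0, [0, 0.15, 0], 0],
    [0, [0, 0, 0], 0]
  ]
}}

```text
t: 7.6
position: [0.5256, 0.0747, 0.1607]
orientation: [[0.977, -0.215, 0.0], [-0.215, -0.977, -0.0], [0.0, 0.0, -1.0]]
wrist_force: [0.4, 1.1, 0.7]
width: 0.0005
finger_force: 0.4
```

```bash
python3 -c "
from h import *
st()
im=camera('top');cv2.imwrite('pics/a.png',cv2.resize(im[130:220,210:300],None,fx=6,fy=6,interpolation=cv2.INTER_CUBIC)[...,::-1])"
```

```text
t7.60 gb [-2.  23.4] z160.7 yaw err deg -0.09 F [0.4 1.1 0.7] w 0.0005055332608036935 j7 -1.9660592141560862
```

View pics/a.png

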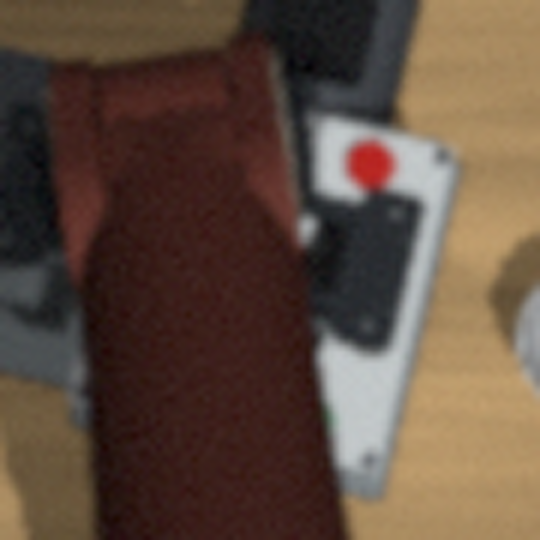

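The top view is covered by the arm, so I'll use the scene view to see the lever.

Emit:
{"fn": "jog_arm", "kwargs": {
  "increments": [
    [0, [0, 0.2, 0], 0],
    [0, [0, 0.2, 0], 0],
    [0, [0, 0.2, 0], 0],
    [0, [0, 0.2, 0], 0],
    [0, [0, 0, 0], 0]
  ]
}}

```text
t: 8.28
position: [0.522, 0.0586, 0.1606]
orientation: [[0.977, -0.215, -0.0], [-0.215, -0.977, -0.001], [-0.0, 0.001, -1.0]]
wrist_force: [-0.4, 0.6, 0.5]
width: 0.0001
finger_force: 0.2
```

```bash
python3 -c "
from h import *
st()
im=camera('scene');cv2.imwrite('pics/b.png',cv2.resize(im[150:245,205:305],None,fx=6,fy=6,interpolation=cv2.INTER_CUBIC)[...,::-1])"
```

```text
t8.28 gb [-2.1  6.9] z160.6 yaw err deg -0.12 F [-0.4  0.6  0.5] w 0.00012675971475809304 j7 -1.9379925604189385
```

View pics/b.png

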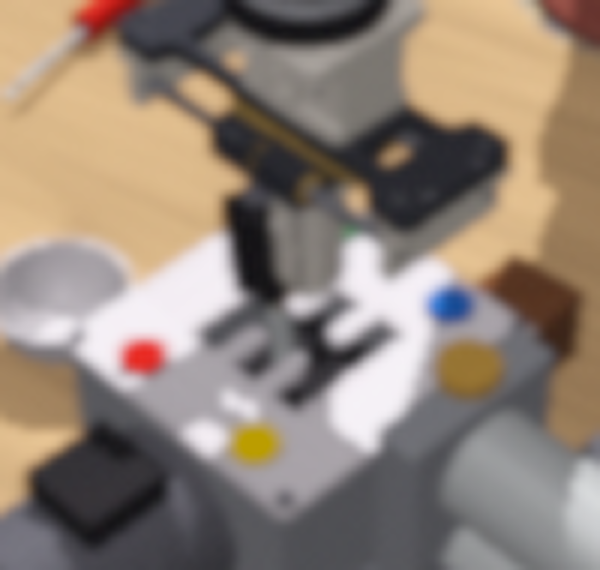

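Lever is leaning right into the cross channel, so I keep pushing towards the stop and watch the force.

Emit:
{"fn": "jog_arm", "kwargs": {
  "increments": [
    [0, [0, 0.2, 0], 0],
    [0, [0, 0.15, 0], 0],
    [0, [0, 0.15, 0], 0],
    [0, [0, 0.1, 0], 0],
    [0, [0, 0, 0], 0]
  ]
}}

```text
t: 8.95
position: [0.5195, 0.0474, 0.1606]
orientation: [[0.977, -0.214, -0.0], [-0.214, -0.977, -0.0], [-0.0, 0.0, -1.0]]
wrist_force: [-0.3, 0.9, -0.3]
width: 0.0005
finger_force: 0.2
```

Emit:
{"fn": "jog_arm", "kwargs": {
  "increments": [
    [0, [0, 0.1, 0], 0],
    [0, [0, 0.1, 0], 0],
    [0, [0, 0.1, 0], 0],
    [0, [0, 0, 0], 0]
  ]
}}

```text
t: 9.45
position: [0.5183, 0.0415, 0.1607]
orientation: [[0.977, -0.214, 0.0], [-0.214, -0.977, -0.0], [0.0, 0.0, -1.0]]
wrist_force: [-0.1, 0.9, 0.3]
width: 0.0003
finger_force: 0.3
```

```bash
python3 -c "
from h import *
st()"
```

```text
t9.45 gb [ -2.1 -10.6] z160.7 yaw err deg -0.08 F [-0.1  0.9  0.3] w 0.00033064408952140564 j7 -1.9056895305124621
```

Emit:
{"fn": "jog_arm", "kwargs": {
  "increments": [
    [0, [0, 0.1, 0], 0],
    [0, [0, 0.1, 0], 0],
    [0, [0, 0.1, 0], 0],
    [0, [0, 0, 0], 0]
  ]
}}

```text
t: 9.95
position: [0.5173, 0.0372, 0.1607]
orientation: [[0.977, -0.213, 0.001], [-0.213, -0.977, 0.002], [0.0, -0.002, -1.0]]
wrist_force: [0.7, 3.6, -1.3]
width: 0.0006
finger_force: 1.8
```

Emit:
{"fn": "jog_arm", "kwargs": {
  "increments": [
    [0, [0, 0.1, 0], 0],
    [0, [0, 0.1, 0], 0],
    [0, [0, 0, 0], 0]
  ]
}}

```text
t: 10.32
position: [0.5168, 0.0348, 0.1607]
orientation: [[0.977, -0.212, 0.001], [-0.212, -0.977, 0.004], [0.001, -0.004, -1.0]]
wrist_force: [0.9, 6.3, -2.1]
width: 0.0004
finger_force: 3.0
```

```bash
python3 -c "
from h import *
st()
im=camera('scene');cv2.imwrite('pics/c.png',cv2.resize(im[150:245,205:305],None,fx=6,fy=6,interpolation=cv2.INTER_CUBIC)[...,::-1])"
```

```text
t10.32 gb [ -2.1 -17.5] z160.7 yaw err deg 0.05 F [ 0.9  6.3 -2.1] w 0.0004346753471207422 j7 -1.8873138530839793
```

View pics/c.png

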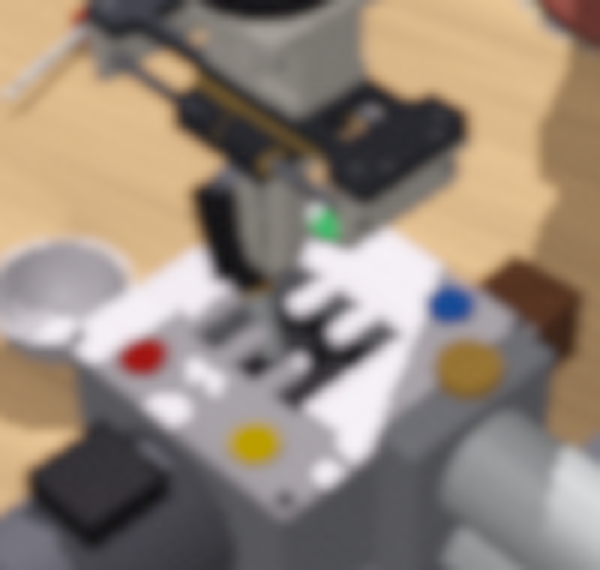

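The stop is felt (force rose to 6 N) and the stem sits at the right slot. Now I back off, go round to the far side, and line up with the grip at y = -40.

Emit:
{"fn": "jog_arm", "kwargs": {
  "increments": [
    [0, [0, -0.7, 0], 0],
    [0, [0, -0.7, 0], 0],
    [0, [1, 0, 0], 0],
    [0, [1, 0, 0], 0],
    [0, [0.4, 0, 0], 0]
  ]
}}

```text
t: 11.0
position: [0.5698, 0.0484, 0.1605]
orientation: [[0.977, -0.215, -0.0], [-0.215, -0.977, -0.001], [0.0, 0.002, -1.0]]
wrist_force: [0.0, -0.8, -1.0]
width: 0.0005
finger_force: 0.0
```

Emit:
{"fn": "jog_arm", "kwargs": {
  "increments": [
    [0, [0, 1, 0], 0],
    [0, [0, 1, 0], 0],
    [0, [0, 0.6, 0], 0],
    [0, [0, 0, 0], 0]
  ]
}}

```text
t: 11.5
position: [0.5574, -0.0036, 0.1609]
orientation: [[0.976, -0.217, -0.0], [-0.217, -0.976, -0.001], [-0.0, 0.001, -1.0]]
wrist_force: [1.1, 0.8, 0.4]
width: 0.0004
finger_force: 0.0
```

```bash
python3 -c "
from h import *
st()"
```

```text
t11.50 gb [ 45.7 -46.4] z160.9 yaw err deg -0.25 F [1.1 0.8 0.4] w 0.00036018894217873564 j7 -1.8189224704199811
```

Emit:
{"fn": "jog_arm", "kwargs": {
  "increments": [
    [0, [-0.5, -0.3, 0], 0],
    [0, [-0.5, 0, 0], 0],
    [0, [-0.3, 0, 0], 0],
    [0, [-0.3, 0, 0], 0],
    [0, [-0.2, 0, 0], 0]
  ]
}}

```text
t: 12.12
position: [0.5244, 0.0123, 0.1611]
orientation: [[0.977, -0.214, 0.002], [-0.214, -0.977, 0.0], [0.001, -0.001, -1.0]]
wrist_force: [1.0, 1.2, 0.7]
width: 0.0001
finger_force: 0.7
```

Emit:
{"fn": "jog_arm", "kwargs": {
  "increments": [
    [0, [-0.2, 0, 0], 0],
    [0, [-0.2, 0, 0], 0],
    [0, [-0.2, 0, 0], 0],
    [0, [-0.2, 0, 0], 0],
    [0, [0, 0, 0], 0]
  ]
}}

```text
t: 12.75
position: [0.5076, 0.0152, 0.1605]
orientation: [[0.977, -0.214, -0.001], [-0.214, -0.977, -0.0], [-0.001, 0.001, -1.0]]
wrist_force: [0.9, 0.2, -0.6]
width: 0.0004
finger_force: 0.2
```

```bash
python3 -c "
from h import *
st()"
```

```text
t12.75 gb [ -6.9 -38.6] z160.5 yaw err deg -0.06 F [ 0.9  0.2 -0.6] w 0.00038251686971198267 j7 -1.8571464357490999
```

Emit:
{"fn": "jog_arm", "kwargs": {
  "increments": [
    [0, [-0.15, 0, 0], 0],
    [0, [-0.15, 0, 0], 0],
    [0, [-0.15, 0, 0], 0],
    [0, [-0.1, 0, 0], 0],
    [0, [0, 0, 0], 0]
  ]
}}

```text
t: 13.38
position: [0.4983, 0.0175, 0.1609]
orientation: [[0.977, -0.214, 0.002], [-0.214, -0.977, -0.0], [0.002, -0.0, -1.0]]
wrist_force: [2.0, -0.7, -1.2]
width: 0.0007
finger_force: 1.1
```

Emit:
{"fn": "jog_arm", "kwargs": {
  "increments": [
    [0, [-0.1, 0, 0], 0],
    [0, [-0.1, 0, 0], 0],
    [0, [-0.1, 0, 0], 0],
    [0, [0, 0, 0], 0]
  ]
}}

```text
t: 13.88
position: [0.4948, 0.0184, 0.1614]
orientation: [[0.977, -0.215, 0.007], [-0.215, -0.977, -0.001], [0.007, -0.001, -1.0]]
wrist_force: [6.1, -1.5, -2.7]
width: 0.0004
finger_force: 2.8
```

```bash
python3 -c "
from h import *
st()"
```

```text
t13.88 gb [-20.1 -38.2] z161.4 yaw err deg -0.09 F [ 6.1 -1.5 -2.7] w 0.00039358823050108404 j7 -1.867585092497223
```

Stop felt at the near end, at the expected x. I back away along +x, rise, and check.

Emit:
{"fn": "jog_arm", "kwargs": {
  "increments": [
    [0, [0.7, 0, 0], 0],
    [0, [1, 0, 0], 0],
    [0, [0.5, 0, -1], 0],
    [0, [0, 0, -1], 0],
    [0, [0, 0, -1], 0]
  ]
}}

```text
t: 14.5
position: [0.5331, 0.01, 0.2204]
orientation: [[0.977, -0.214, -0.006], [-0.214, -0.977, 0.001], [-0.006, 0.0, -1.0]]
wrist_force: [0.4, -0.1, 0.1]
width: 0.0003
finger_force: 0.0
```

Emit:
{"fn": "jog_arm", "kwargs": {
  "increments": [
    [0, [0, 0, -1], 0],
    [0, [0, 1, -1], 0],
    [0, [0, 1, 0], 0],
    [0, [0, 1, 0], 0],
    [0, [0, 1, 0], 0]
  ]
}}

```text
t: 15.12
position: [0.5159, -0.0684, 0.2599]
orientation: [[0.977, -0.213, -0.005], [-0.213, -0.977, 0.002], [-0.005, -0.0, -1.0]]
wrist_force: [-1.3, 0.5, -0.6]
width: 0.0004
finger_force: 0.0
```

Emit:
{"fn": "jog_arm", "kwargs": {
  "increments": [
    [0, [0, 1, 0], 0],
    [0, [0, 1, 0], 0],
    [0, [0, 1, 0], 0],
    [0, [0, 1, 0], 0],
    [0, [0, 1, 0], 0]
  ]
}}

```text
t: 15.75
position: [0.4947, -0.1658, 0.2598]
orientation: [[0.977, -0.213, -0.005], [-0.213, -0.977, 0.003], [-0.005, -0.002, -1.0]]
wrist_force: [0.3, 0.2, 0.1]
width: 0.0004
finger_force: 0.0
```

Emit:
{"fn": "jog_arm", "kwargs": {
  "increments": [
    [0, [0, 1, 0], 0],
    [0, [0, 1, 0], 0],
    [0, [0, 1, 0], 0],
    [0, [0, 0, 0], 0],
    [0, [0, 0, 0], 0]
  ]
}}

```text
t: 16.38
position: [0.4833, -0.2233, 0.2602]
orientation: [[0.977, -0.213, -0.002], [-0.213, -0.977, 0.002], [-0.002, -0.002, -1.0]]
wrist_force: [-0.6, -0.2, 0.1]
width: 0.0005
finger_force: 0.0
```

```bash
python3 -c "
from h import *
st()
a=camera('top')[135:225,215:295];b=camera('scene')[150:240,210:290]
cv2.imwrite('pics/d.png',cv2.resize(np.hstack([a,b]),None,fx=5,fy=5,interpolation=cv2.INTER_CUBIC)[...,::-1])
# expected cap centre, corner (lever axis leaned -.31/-.31, 167 mm from pivot at z .034)
d=np.array([-np.tan(.31),-np.tan(.31),1]);d/=np.linalg.norm(d)
p=np.r_[C+G@(d[:2]*.17),.034+.17*d[2]]
print((proj('top',p)-[215,135])*5,(proj('scene',p)-[210,150])*5+[400,0])"
```

```text
t16.38 gb [  20.1 -276.7] z260.2 yaw err deg 0.02 F [-0.6 -0.2  0.1] w 0.00046725502725730744 j7 -1.3610184859422805
[252.69994368 292.9796666 ] [622.42256666 114.7336158 ]
```

View pics/d.png

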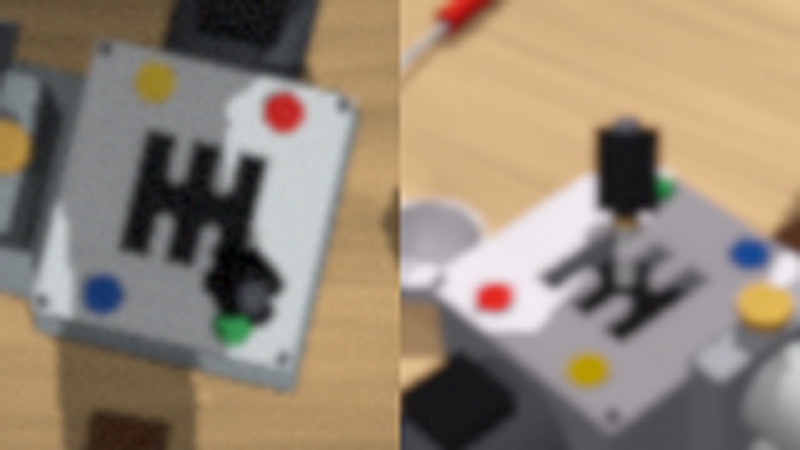

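The cap sits at (252,293) in the top half, against (253,293) predicted for fully home. The scene half agrees, with the lever beside the green disc and the robot clear.

```bash
python3 -c "
from plant import *
print(sign_off())"
```

```text
the job is handed in; nothing more can be done
None
```

I pushed the lever through the cross channel and fully home in the green disc's near-right slot, backed the arm clear and handed the job in. The last picture puts the lever within a pixel of the predicted fully-home position, but sign-off returned no verdict.

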